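# Read the sample chest's label, then hold its stay-less lid on the balance

### The job

Take the code reader out of its cup, aim its window straight down at the middle of the bar-code label on the sample chest's shut lid, from a few centimetres above it, and hold it steady there for two seconds; then stand it back in its cup and let go of it. The lid has lost its stay and falls shut or over backwards by itself: take it by its handle bar, swing it up until it balances upright, and keep hold of the bar there, so that a colleague can reach in. The program finishes while still holding the lid; do not let the lid drop over backwards, and leave the tip box, the dishes and the beaker where they are.

Things in the scene. Friction and masses are not known exactly. Their poses are not given: they have to be found in the camera images.
- chest: White bench-top dry-block sample chest, fixed to the bench, 140 (x) x 200 (y) x 85 mm tall, with a grey lid. Origin: centre of its underside, on the bench. Its x axis points from the front (handle side, nearer the robot) to the hinge side, y along the hinge, z up.
- lid (a joint): Lid hinge, rad: 0 = shut (level, as at the start), grows as the front edge swings up and back; 1.571 = upright, the balance point (centre of mass in the plane of lid and hinge); 2.4 = stop, fallen over backwards. Almost frictionless: let go, it falls either way. Lid: grey plate 128 x 198 x 12 mm, 0.25 to 0.5 kg with handle, centred in thickness on the hinge line.
- lid_hinge (a point): Middle of the lid's hinge line, 91 mm above the bench, 65 mm from the chest's centre towards its +x; the line runs along the chest's y.
- lid_bar (a point): Middle of the lid's handle bar: round dark steel, 12 mm diameter, 120 mm long, parallel to the hinge and 200 mm from it in the lid's plane, joined to the lid by a 12 mm rod at each end (open between, 66 mm to the lid's edge). Lid shut: 91 mm above the bench, 65 mm in front of the chest, free all round. Upright: topmost, 291 mm above the bench. The bar can turn between pinching fingers.
- label (a point): Centre of the white bar-code label (44 x 66 mm, black bars) on the lid's upper face, midway on its width and 70 mm from the hinge line; 98 mm above the bench with the lid shut.
- reader: White cordless code reader like a stubby torch, 145 mm long, 0.13 to 0.21 kg: round head 48 mm in diameter (lowest 34 mm), a cone, then from 56 mm up a round grip 31 mm in diameter. Origin: centre of the window, the head's end face; z runs up the grip, it looks along -z. Starts upright in its cup, window down. Reads labels 30 to 120 mm from the window.
- cradle: Black round charging cup, fixed on the bench: 80 mm outer diameter at the foot, 72 mm at the rim, 34 mm tall, 64 mm inside diameter at the mouth, inner floor 6 mm above the bench. Origin: centre of its underside. Either left or right of the chest.
- tipbox: Bystander: pipette tip box with a yellow lid, 122 x 86 x 67 mm, loose. Origin: centre of its underside. On the other side of the chest from the cup.
- dishes: Bystander: stack of three Petri dishes, 90 mm in diameter, 44 mm tall, loose. Origin: centre of its underside.
- beaker: Bystander: glass beaker, 84 mm in diameter at the rim, 110 mm tall, loose. Origin: centre of its underside.

How it is judged (in metres and radians):
On the way, in this order (a step that is already met when the one before it is completed fails the run):
1. the held reader looks straight down at the middle of the label and is held steady for a second (x of label in the frame of reader between -0.018 and 0.018 m and y of label in the frame of reader between -0.018 and 0.018 m and z of label in the frame of reader between -0.12 and -0.03 m and angle between reader's own z axis and vertical below 0.25 rad and linear speed of reader below 0.03 m/s and angular speed of reader below 0.3 rad/s and contact force between the fingers and reader above 0.5 N and value of joint lid below 0.05 rad), for 1 s.
2. the reader stands back in its cup, let go (horizontal distance between reader and cradle below 0.012 m and z of reader in the frame of cradle below 0.012 m and angle between reader's own z axis and vertical below 0.2 rad and linear speed of reader below 0.03 m/s and contact force between the fingers and reader below 0.1 N), for 0.2 s.
At the end, for the whole second after the job is handed in: For the last second: lid within 0.1 rad of upright (1.471 to 1.671), under 0.08 rad/s, its bar held by the fingers (over 1 N, grasp point within 55 mm of bar's middle); reader upright in its cup, within 12 mm of centre, on the floor within 6 mm, at rest, not touched by the fingers (all of step 2 and value of joint lid between 1.471 and 1.671 rad and velocity of joint lid between -0.08 and 0.08 rad/s and contact force between the fingers and chest above 1 N and distance between the grasp point and lid_bar below 0.055 m); the arm keeps its last pose, push and grip.
It fails at once if the lid drops over backwards (value of joint lid above 1.95 rad).
It fails at once if the tip box is disturbed (moved more than 20 mm) (distance of tipbox from where it was at the start of the episode above 0.02 m).
It fails at once if the stack of dishes is disturbed (moved more than 20 mm) (distance of dishes from where it was at the start of the episode above 0.02 m).
It fails at once if the beaker is disturbed (moved more than 20 mm) (distance of beaker from where it was at the start of the episode above 0.02 m).
It also fails if it takes over 64 s, if anything falls off the work surface, if the arm or the gripper's body presses on something with over 40 N, if the wrist force passes 120 N, or if a joint passes its speed limit or range.

### The arm

A 6-joint arm with a two-finger parallel gripper is mounted at the origin on the work surface. World frame = base frame: x ahead of the robot, y to its left, z up, the work surface at z = 0. Lengths are in m, angles in degrees, forces in N, time in s.
With the tool pointing down it reaches from about 0.25 to 0.725 m from the base axis. Payload 9.7 kg.
Tool frame: the origin (TCP) lies on the centre line of the jaws, within the pads' length; the fingertips stand 19 mm ahead of it and the grasp point (between the pads) is the TCP (bot.tcp_to_tips is the z of the fingertips in the tool frame, in m); z points along the fingers, y is the line along which they close (so a half turn about z gives the same grasp; the last joint's range is limited). The gripper opens to 85 mm and grips with 20 to 120 N. Pads are 22 mm wide; open, the fingers measure 114 mm over their backs; the gripper's body (76 mm by 85 mm) begins 54 mm behind the grasp point. The pads swing forward as they close: fully open they stand 13 mm farther back than shut.
Start: joints at [-66.635, 4.979, 10.078, 95.1, 0, 90], TCP at [0.218, -0.505, 0.25] pointing down, gripper open.
Joint ranges: [-179.16, 179.16], [-48.56, 103.87], [-65.8, 70.77], [-126.05, 130.52], [-82.76, 87.17], [-180, 180]. Speed limits (degrees/s): [127.2, 127.2, 147.25, 180, 180, 180].

### API

Orientations are given as [roll, pitch, yaw] about the fixed x, y, z axes, in that order (R = Rz(yaw) Ry(pitch) Rx(roll)).
In Python, from workcell import bot gives the robot as it stands. The module is installed in compiled form; this text tells all that it offers.
- The arm moves only by the tool play_rows, never from a script. Its argument "increments" is a list of rows, each an object with "slide": the shift along the tool's x, y, z in mm, a list of three; "angular": the turn, a rotation vector about the tool's x, y, z in degrees, a list of three; "claw": the opening, from -1 (shut) to 1 (fully open). In form: [{"slide": [x, y, z], "angular": [rx, ry, rz], "claw": claw}, ...]. A call has 1 to 8 rows; each row shifts and turns the commanded pose from where the row before left it, along the tool's axes as they then stand; what a row does not reach is not made up. A row lasts 1/10 s, in which the tool goes at most 50 mm and 8.59 degrees, less where a joint would pass 70% of its speed; a pose out of reach is approached as far as the arm can. A call is refused whole if a number of a shift passes 50 or a number of a turn 8.59, either way. A call with a gripper value outside its range is refused whole. The fingers move at their own pace and stop on an object; "squeeze" is the grip in N (left out, the last holds). Time passes only in rows, so rows that do not move let the fingers close. It gives the time, the measured TCP pose, the force, the opening and the grip force at its end, in the units of the state.
- bot.get_obs(): the state, without advancing time (a new reading comes with each control period).
- bot.camera(name): name is "scene" or "top" or "wrist"; returns the picture (420x560x3 uint8, red, green, blue); there is no depth.
- bot.camera_info(name): a dict with "fovy" (degrees; the focal length in pixels is half the picture's height over the tangent of half this angle, whatever the lens; pixels are square), "cx", "cy" (the principal point, pixels), "R" (3x3) and "t" (3): a world point X has camera coordinates R X + t. Camera axes: x right, y down, z forward; pixel columns grow to the right and rows downward; lengths in m; the calibration is good to about 2 mm. A picture is of the moment at which its call begins: read the wrist's pose just before it. camera_info takes no time and is no camera call; for the wrist camera it gives the pose at the moment of the call.
- bot.job_done(): hands the job in; it is judged then, once.
The state is a dict: "time": time; "q": joint angles; "qd": joint speeds; "joint_efforts": joint torques, N m; "ee_pos": TCP position; "tcp_rot": TCP orientation; "wrist_force": force on the tool from outside, world axes, zero at the start; "torque": the same for the moment, N m; "opening": finger opening in m; "grasp_force": force on a finger pad.
Only numpy, scipy, OpenCV 4.12 (cv2) and the standard library are available. Lean on these libraries where they do the work, as an engineer would, in place of code of your own. Each camera call takes 0.05 s, during which the arm holds its last target. There are 200 camera calls.

## Working session

There is one attempt and no reset: what is moved stays moved. The work goes in short steps, Python scripts to look and compute and a tool call to move; the robot and the scene stay as the last step left them, time stands still between calls to the robot, and variables do not carry over. Pictures are saved under pics/ and viewed, at most 10 in all, crops included, and the job is handed in when it is done.

Besides the shell and the picture viewer there is one more tool, called after "Emit:" in YAML: its name, and indented under it one key for each argument. play_rows: Moves the arm, as the interface text tells. Its arguments: {"type":"object","properties":{"increments":{"type":"array"},"squeeze":{"type":"number"}},"required":["increments"]}

```bash
mkdir -p pics
python3 - <<'E'
from workcell import bot
import cv2,numpy as np
for n in ("scene","top"):
    im=bot.camera(n); cv2.imwrite(f"pics/{n}0.png",im[:,:,::-1]); i=bot.camera_info(n); print(n,i)
print(bot.get_obs())
E
```

```text
scene {'fovy': 51.809737291778205, 'cx': 282.74905847329677, 'cy': 211.35540240644468, 'R': array([[ 0.28338246,  0.95880209, -0.01982269],
       [ 0.56859187, -0.1846257 , -0.80163373],
       [-0.77226787,  0.21589792, -0.59748676]]), 't': array([-0.13788931, -0.26433737,  1.58989444])}
top {'fovy': 52.32347165333111, 'cx': 286.9194356129499, 'cy': 203.92130006976294, 'R': array([[ 0.18843788, -0.98207903, -0.00345572],
       [-0.96071914, -0.18360714, -0.20810369],
       [ 0.20373977,  0.0425346 , -0.97810067]]), 't': array([-0.09754195,  0.60235289,  0.91045978])}
{'time': 0.1, 'q': array([-6.66351759e+01,  5.00837694e+00,  1.00398135e+01,  9.50986090e+01,
       -4.62434488e-04,  9.00008633e+01]), 'qd': array([-0.12714644, -0.02324557,  0.1155867 , -0.0309294 ,  0.02180429,
        0.08952256]), 'joint_efforts': array([-6.25859520e-04, -5.21559978e+01,  4.65654159e+01,  1.59871881e-02,
       -1.93528393e-05, -5.59460958e-07]), 'ee_pos': array([ 0.21805168, -0.50474307,  0.24965717]), 'tcp_rot': array([-1.79932828e+02,  4.63446259e-04,  2.33639613e+01]), 'wrist_force': array([ 0.90496388,  0.07788445, -0.72882539]), 'torque': array([0.01690088, 0.00648461, 0.0075873 ]), 'grasp_force': 0.0, 'opening': 0.08513861581311745}
```

View pics/scene0.png

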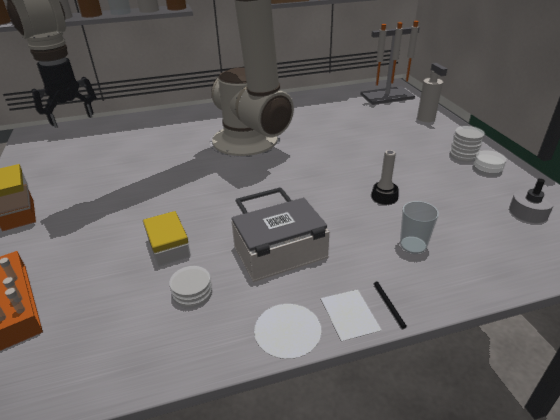

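View pics/top0.png

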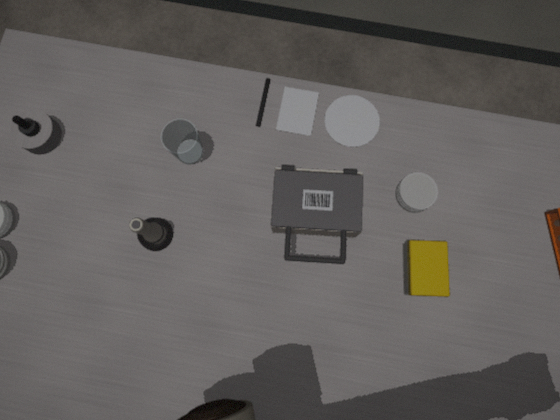

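Scene view: the reader stands in its cup at (386,185), with the chest at (280,235). In the top view the label is at (318,200), the bar at (316,262), the cup at (155,235) and the reader's top at (137,225). The tip box is right of the chest and the beaker is near (183,140).

```bash
cat > h.py <<'E'
from workcell import bot
import cv2,numpy as np
def ray(n,u,v,info=None):
    i=info or bot.camera_info(n); f=210/np.tan(np.radians(i['fovy']/2))
    R=np.array(i['R']);c=-R.T@np.array(i['t'])
    return c,R.T@np.array([(u-i['cx'])/f,(v-i['cy'])/f,1])
def onz(n,u,v,z,info=None):
    c,d=ray(n,u,v,info); return (c+d*(z-c[2])/d[2])
def two(a,b):
    A=[];y=[]
    for n,u,v in (a,b):
        c,d=ray(n,u,v);d=d/np.linalg.norm(d);P=np.eye(3)-np.outer(d,d);A.append(P);y.append(P@c)
    return np.linalg.lstsq(np.vstack(A),np.hstack(y),rcond=None)[0]
E
python3 - <<'E'
from h import *
np.set_printoptions(precision=4,suppress=True)
t=cv2.imread("pics/top0.png");g=cv2.cvtColor(t,cv2.COLOR_BGR2GRAY)
def cent(mask,x0,y0,x1,y1):
    m=np.zeros_like(mask);m[y0:y1,x0:x1]=mask[y0:y1,x0:x1]
    cs=max(cv2.findContours(m,0,2)[0],key=cv2.contourArea);return cv2.minAreaRect(cs)
lab=cent(cv2.morphologyEx((g>110).astype(np.uint8)*255,3,np.ones((7,7))),295,182,342,218);print("label",lab)
dark=(g<60).astype(np.uint8)*255
cup=cent(dark,125,205,185,260);print("cup dark",cup)
m=dark[250:272,280:352];ys,xs=np.nonzero(m);print("bar",xs.min()+280,xs.max()+280,ys.min()+250,ys.max()+250)
print("label",onz("top",*lab[0],.098),two(("top",*lab[0]),("scene",279,221)))
for p in ((289,262),(343,264),(316,263)):print("bar",onz("top",*p,.091))
print("cup",onz("top",155,236,.02),onz("scene",386,187,.034), "rdr top",onz("top",137,225,.151),two(("top",137,225),("scene",390,153)))
for nm,p,z in (("beaker",(190,152),0),("beaker rim",(180,137),.11),("dish",(417,192),.044),("tip",(429,268),.067)):print(nm,onz("top",*p,z))
# hinge corners
for p in ((275,170),(362,173),(272,229),(362,231)):print("lid c",onz("top",*p,.097))
crop=cv2.resize(t[150:290,110:380],None,fx=2.9,fy=2.9,interpolation=2);cv2.imwrite("pics/c1.png",np.clip(crop*1.6,0,255).astype(np.uint8))
E
```

```text
label ((317.45574951171875, 199.66372680664062), (30.266145706176758, 19.623106002807617), 3.814075469970703)
cup dark ((155.68344116210938, 233.65977478027344), (33.15385055541992, 33.46154022216797), 22.61986541748047)
bar 285 345 250 263
label [ 0.6247 -0.0482  0.098 ] [ 0.6252 -0.0483  0.0959]
bar [ 0.4797 -0.0122  0.091 ]
bar [ 0.4973 -0.1268  0.091 ]
bar [ 0.4885 -0.0695  0.091 ]
cup [0.4853 0.3089 0.02  ] [0.4898 0.3133 0.034 ] rdr top [0.4906 0.307  0.151 ] [0.4911 0.3089 0.1475]
beaker [0.7078 0.2827 0.    ]
beaker rim [0.7059 0.2799 0.11  ]
dish [ 0.6989 -0.2746  0.044 ]
tip [ 0.5264 -0.3162  0.067 ]
lid c [0.674  0.0568 0.097 ]
lid c [ 0.7036 -0.1351  0.097 ]
lid c [0.5422 0.0373 0.097 ]
lid c [ 0.5745 -0.155   0.097 ]
```

View pics/c1.png

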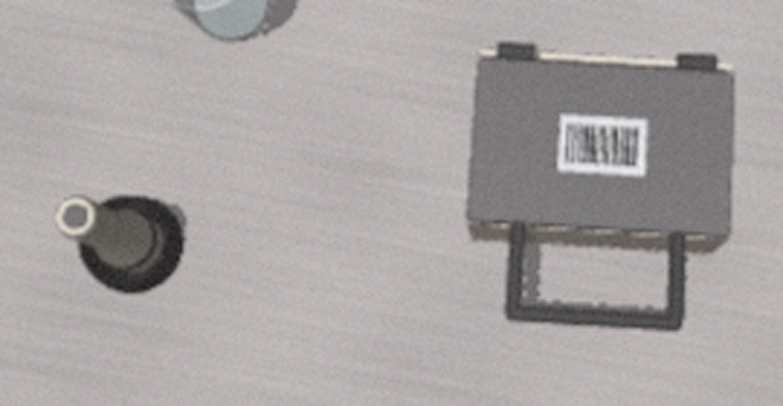

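Label, bar and cup agree between the two views. The label is at (0.625,-0.048), the chest yaw is about 8.8°, the bar is near (0.496,-0.068) and the reader is at (0.490,0.309). First I turn the tool to yaw 98.8°, then travel.

Emit:
play_rows:
  increments:
    - {"slide": [0,0,0],"angular": [0,0,-8.4],"claw": 1}
    - {"slide": [0,0,0],"angular": [0,0,-8.4],"claw": 1}
    - {"slide": [0,0,0],"angular": [0,0,-8.4],"claw": 1}
    - {"slide": [0,0,0],"angular": [0,0,-8.4],"claw": 1}
    - {"slide": [0,0,0],"angular": [0,0,-8.4],"claw": 1}
    - {"slide": [0,0,0],"angular": [0,0,-8.4],"claw": 1}
    - {"slide": [0,0,0],"angular": [0,0,-8.4],"claw": 1}
    - {"slide": [0,0,0],"angular": [0,0,-8.4],"claw": 1}

```text
time: 0.9
ee_pos: [0.2181, -0.5048, 0.2499]
tcp_rot: [-180.0, -0.0, 90.9]
wrist_force: [0.2, -0.5, 0.0]
opening: 0.0854
grasp_force: 0.0
```

Emit:
play_rows:
  increments:
    - {"slide": [0,0,0],"angular": [0,0,-8.2],"claw": 1}
    - {"slide": [38,20,0],"angular": [0,0,0],"claw": 1}
    - {"slide": [38,20,0],"angular": [0,0,0],"claw": 1}
    - {"slide": [38,20,0],"angular": [0,0,0],"claw": 1}
    - {"slide": [38,20,0],"angular": [0,0,0],"claw": 1}
    - {"slide": [38,20,0],"angular": [0,0,0],"claw": 1}
    - {"slide": [38,20,0],"angular": [0,0,0],"claw": 1}
    - {"slide": [38,20,0],"angular": [0,0,0],"claw": 1}

```text
time: 1.7
ee_pos: [0.316, -0.219, 0.2501]
tcp_rot: [180.0, -0.0, 98.7]
wrist_force: [1.8, 0.8, 1.0]
opening: 0.0854
grasp_force: 0.0
```

Emit:
play_rows:
  increments:
    - {"slide": [38,20,0],"angular": [0,0,0],"claw": 1}
    - {"slide": [38,20,0],"angular": [0,0,0],"claw": 1}
    - {"slide": [38,20,0],"angular": [0,0,0],"claw": 1}
    - {"slide": [38,20,0],"angular": [0,0,0],"claw": 1}
    - {"slide": [38,20,0],"angular": [0,0,0],"claw": 1}
    - {"slide": [38,20,0],"angular": [0,0,0],"claw": 1}
    - {"slide": [38,20,0],"angular": [0,0,0],"claw": 1}
    - {"slide": [38,20,0],"angular": [0,0,0],"claw": 1}

```text
time: 2.5
ee_pos: [0.4278, 0.1061, 0.2501]
tcp_rot: [-180.0, 0.0, 98.8]
wrist_force: [1.3, -0.7, 0.4]
opening: 0.0855
grasp_force: 0.0
```

Run:
```python
from h import *
np.set_printoptions(precision=4,suppress=True)
i=bot.camera_info("wrist");im=bot.camera("wrist");cv2.imwrite("pics/w1.png",im[:,:,::-1]);np.save("w1.npy",i,allow_pickle=True)
o=bot.get_obs();print(o['time'],o['q'],o['ee_pos'],o['tcp_rot'],o['wrist_force'])
R=np.array(i['R']);print(i,-R.T@np.array(i['t']))
```

```text
2.55 [14.3476 -9.5716 -4.1194 95.4408  0.1133 95.4371] [0.4293 0.1103 0.2492] [179.9995  -0.1139  98.9105] [-3.5225  1.3335 -2.9388]
{'fovy': 60.53457337284497, 'cx': 277.4539391948328, 'cy': 212.42449485753596, 'R': array([[ 0.9882,  0.1532, -0.0008],
       [ 0.1459, -0.9397,  0.3092],
       [ 0.0466, -0.3057, -0.951 ]]), 't': array([-0.4384, -0.0018,  0.3934])} [0.4152 0.1858 0.3743]
```

View pics/w1.png

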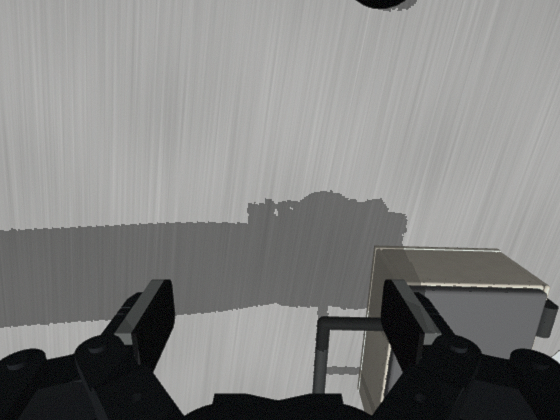

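The wrist view shows the cup just entering at the top edge (385,0). The chest handle and the finger pads are at the bottom. I'll move most of the way there and look again.

Emit:
play_rows:
  increments:
    - {"slide": [37,18,0],"angular": [0,0,0],"claw": 1}
    - {"slide": [37,18,0],"angular": [0,0,0],"claw": 1}
    - {"slide": [37,18,0],"angular": [0,0,0],"claw": 1}
    - {"slide": [0,15,0],"angular": [0,0,0],"claw": 1}
    - {"slide": [0,15,0],"angular": [0,0,0],"claw": 1}
    - {"slide": [0,0,0],"angular": [0,0,0],"claw": 1}

```text
time: 3.15
ee_pos: [0.4947, 0.2271, 0.2491]
tcp_rot: [-179.9, 0.0, 98.8]
wrist_force: [-0.1, -1.1, -1.0]
opening: 0.0852
grasp_force: 0.0
```

Run:
```python
from h import *
np.set_printoptions(precision=4,suppress=True)
i=bot.camera_info("wrist");im=bot.camera("wrist");cv2.imwrite("pics/w2.png",im[:,:,::-1]);np.save("w2.npy",i,allow_pickle=True)
o=bot.get_obs();print(o['time'],o['ee_pos'],o['tcp_rot'])
```

```text
3.2 [0.494  0.2267 0.2494] [-179.9071    0.0273   98.7581]
```

View pics/w2.png

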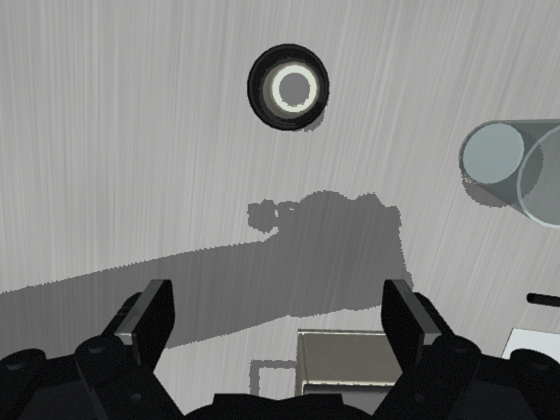

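The wrist camera looks straight onto the reader. Its grip's top is at (295,88), the cup outline is centred at (288,87), and the beaker is at the right edge.

Run:
```python
from h import *
np.set_printoptions(precision=4,suppress=True)
i=np.load("w2.npy",allow_pickle=True).item();im=cv2.imread("pics/w2.png");g=cv2.cvtColor(im,cv2.COLOR_BGR2GRAY)
def el(m):
    k=np.zeros_like(m);k[30:150,230:350]=m[30:150,230:350]
    c=max(cv2.findContours(k,0,2)[0],key=cv2.contourArea);return cv2.minEnclosingCircle(c)
cup=el((g<60).astype(np.uint8)*255);top=el((g>190).astype(np.uint8)*255);print(cup,top)
p=onz("wrist",*top[0],.151,i);c=onz("wrist",*cup[0],.02,i);print("reader",p,"cup",c)
o=bot.get_obs()
from scipy.spatial.transform import Rotation as Rn
print("tool delta mm",1e3*Rn.from_euler('xyz',o['tcp_rot'],degrees=True).as_matrix().T@(np.r_[p[:2],.116]-o['ee_pos']))
```

```text
((288.0, 86.93604278564453), 43.35334396362305) ((293.5, 88.06521606445312), 23.20040512084961)
reader [0.4903 0.3121 0.151 ] cup [0.4899 0.3154 0.02  ]
tool delta mm [ 85.0352   9.6351 133.3579]
```

Emit:
play_rows:
  increments:
    - {"slide": [28,3.2,0],"angular": [0,0,0],"claw": 1}
    - {"slide": [28,3.2,0],"angular": [0,0,0],"claw": 1}
    - {"slide": [28,3.2,0],"angular": [0,0,0],"claw": 1}
    - {"slide": [0,0,25],"angular": [0,0,0],"claw": 1}
    - {"slide": [0,0,30],"angular": [0,0,0],"claw": 1}
    - {"slide": [0,0,30],"angular": [0,0,0],"claw": 1}
    - {"slide": [0,0,30],"angular": [0,0,0],"claw": 1}
    - {"slide": [0,0,18],"angular": [0,0,0],"claw": 1}

```text
time: 4.0
ee_pos: [0.4891, 0.3101, 0.1149]
tcp_rot: [-179.9, 0.1, 98.7]
wrist_force: [-0.4, -0.2, -0.6]
opening: 0.0852
grasp_force: 0.0
```

Emit:
play_rows:
  increments:
    - {"slide": [0,0,0],"angular": [0,0,0],"claw": 0.2}
    - {"slide": [0,0,0],"angular": [0,0,0],"claw": -0.2}
    - {"slide": [0,0,0],"angular": [0,0,0],"claw": -0.6}
    - {"slide": [0,0,0],"angular": [0,0,0],"claw": -1}
    - {"slide": [0,0,0],"angular": [0,0,0],"claw": -1}
    - {"slide": [0,0,0],"angular": [0,0,0],"claw": -1}
    - {"slide": [0,0,0],"angular": [0,0,0],"claw": -1}
  squeeze: 40

```text
time: 4.7
ee_pos: [0.4912, 0.3115, 0.119]
tcp_rot: [179.9, -0.1, 98.8]
wrist_force: [-0.6, -0.9, 7.0]
opening: 0.0298
grasp_force: 39.8
```

Emit:
play_rows:
  increments:
    - {"slide": [0,0,-10],"angular": [0,0,0],"claw": -1}
    - {"slide": [0,0,-25],"angular": [0,0,0],"claw": -1}
    - {"slide": [0,0,-40],"angular": [0,0,0],"claw": -1}
    - {"slide": [0,0,-40],"angular": [0,0,0],"claw": -1}
    - {"slide": [0,0,-25],"angular": [0,0,0],"claw": -1}
    - {"slide": [0,0,-12],"angular": [0,0,0],"claw": -1}
    - {"slide": [-15,3,0],"angular": [0,0,0],"claw": -1}
    - {"slide": [-31,6,0],"angular": [0,0,0],"claw": -1}

```text
time: 5.5
ee_pos: [0.5064, 0.2674, 0.2692]
tcp_rot: [-180.0, -0.0, 98.9]
wrist_force: [0.3, -0.3, -2.4]
opening: 0.0302
grasp_force: 40.1
```

Emit:
play_rows:
  increments:
    - {"slide": [-35,7,0],"angular": [0,0,0],"claw": -1}
    - {"slide": [-35,7,0],"angular": [0,0,0],"claw": -1}
    - {"slide": [-35,7,0],"angular": [0,0,0],"claw": -1}
    - {"slide": [-35,7,0],"angular": [0,0,0],"claw": -1}
    - {"slide": [-35,7,0],"angular": [0,0,0],"claw": -1}
    - {"slide": [-35,7,0],"angular": [0,0,0],"claw": -1}
    - {"slide": [-35,7,0],"angular": [0,0,0],"claw": -1}
    - {"slide": [-35,7,0],"angular": [0,0,0],"claw": -1}

```text
time: 6.3
ee_pos: [0.6044, -0.0035, 0.2686]
tcp_rot: [-179.9, -0.0, 98.7]
wrist_force: [0.0, 0.2, -1.7]
opening: 0.0299
grasp_force: 40.1
```

Emit:
play_rows:
  increments:
    - {"slide": [-25,6,0],"angular": [0,0,0],"claw": -1}
    - {"slide": [-15,4,0],"angular": [0,0,0],"claw": -1}
    - {"slide": [-10,2,0],"angular": [0,0,0],"claw": -1}
    - {"slide": [0,0,0],"angular": [0,0,0],"claw": -1}
    - {"slide": [0,0,0],"angular": [0,0,0],"claw": -1}

```text
time: 6.8
ee_pos: [0.6237, -0.0481, 0.2692]
tcp_rot: [-180.0, -0.0, 98.8]
wrist_force: [-0.3, 0.1, -1.4]
opening: 0.0296
grasp_force: 40.1
```

Run:
```python
from h import *
np.set_printoptions(precision=4,suppress=True)
a=bot.camera("scene");b=bot.camera("top")
s=cv2.resize(a[120:300,200:380],(390,390));t=cv2.resize(b[120:280,240:400],(390,390))
cv2.imwrite("pics/st.png",np.hstack([s,t])[:,:,::-1])
o=bot.get_obs();print(o['time'],o['ee_pos'],o['tcp_rot'],o['grasp_force'])
```

```text
6.9 [ 0.6237 -0.0477  0.2695] [179.9928  -0.0095  98.8364] 40.05697041749954
```

View pics/st.png

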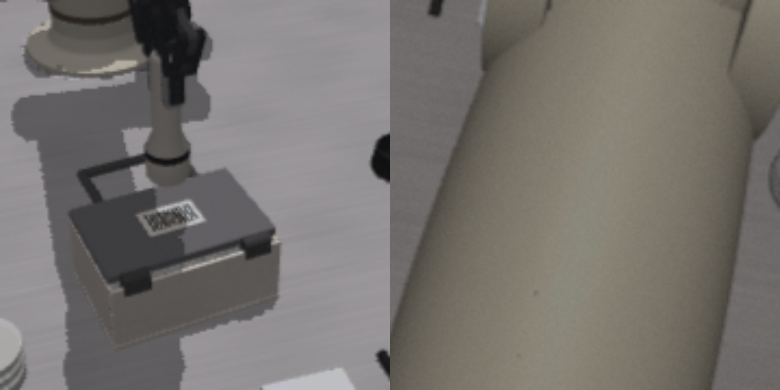

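The reader is held upright over the label; its window is at crop (170,178), about (278,202) in the full scene picture, just above the label. Now I hold it there.

```bash
python3 -c "
from h import *
print(onz('scene',278.5,201,.158))"
```

```text
[ 0.62960395 -0.04923965  0.158     ]
```

Emit:
play_rows:
  increments:
    - {"slide": [0,0,0],"angular": [0,0,0],"claw": -1}
    - {"slide": [0,0,0],"angular": [0,0,0],"claw": -1}
    - {"slide": [0,0,0],"angular": [0,0,0],"claw": -1}
    - {"slide": [0,0,0],"angular": [0,0,0],"claw": -1}
    - {"slide": [0,0,0],"angular": [0,0,0],"claw": -1}
    - {"slide": [0,0,0],"angular": [0,0,0],"claw": -1}
    - {"slide": [0,0,0],"angular": [0,0,0],"claw": -1}
    - {"slide": [0,0,0],"angular": [0,0,0],"claw": -1}

```text
time: 7.7
ee_pos: [0.624, -0.0488, 0.2692]
tcp_rot: [-180.0, -0.0, 98.8]
wrist_force: [-0.4, -0.1, -1.6]
opening: 0.0298
grasp_force: 40.1
```

Emit:
play_rows:
  increments:
    - {"slide": [0,0,0],"angular": [0,0,0],"claw": -1}
    - {"slide": [0,0,0],"angular": [0,0,0],"claw": -1}
    - {"slide": [0,0,0],"angular": [0,0,0],"claw": -1}
    - {"slide": [0,0,0],"angular": [0,0,0],"claw": -1}
    - {"slide": [0,0,0],"angular": [0,0,0],"claw": -1}
    - {"slide": [0,0,0],"angular": [0,0,0],"claw": -1}
    - {"slide": [0,0,0],"angular": [0,0,0],"claw": -1}
    - {"slide": [0,0,0],"angular": [0,0,0],"claw": -1}

```text
time: 8.5
ee_pos: [0.6239, -0.0487, 0.2693]
tcp_rot: [-180.0, 0.0, 98.8]
wrist_force: [0.7, 1.3, -2.1]
opening: 0.0303
grasp_force: 40.1
```

Emit:
play_rows:
  increments:
    - {"slide": [0,0,0],"angular": [0,0,0],"claw": -1}
    - {"slide": [0,0,0],"angular": [0,0,0],"claw": -1}
    - {"slide": [0,0,0],"angular": [0,0,0],"claw": -1}
    - {"slide": [0,0,0],"angular": [0,0,0],"claw": -1}
    - {"slide": [0,0,0],"angular": [0,0,0],"claw": -1}
    - {"slide": [0,0,0],"angular": [0,0,0],"claw": -1}
    - {"slide": [0,0,0],"angular": [0,0,0],"claw": -1}
    - {"slide": [0,0,0],"angular": [0,0,0],"claw": -1}

```text
time: 9.3
ee_pos: [0.624, -0.0487, 0.2693]
tcp_rot: [180.0, -0.0, 98.8]
wrist_force: [-0.2, 0.8, -1.7]
opening: 0.0296
grasp_force: 40.1
```

Emit:
play_rows:
  increments:
    - {"slide": [15,-3,0],"angular": [0,0,0],"claw": -1}
    - {"slide": [31,-6,0],"angular": [0,0,0],"claw": -1}
    - {"slide": [35,-7,0],"angular": [0,0,0],"claw": -1}
    - {"slide": [35,-7,0],"angular": [0,0,0],"claw": -1}
    - {"slide": [35,-7,0],"angular": [0,0,0],"claw": -1}
    - {"slide": [35,-7,0],"angular": [0,0,0],"claw": -1}
    - {"slide": [35,-7,0],"angular": [0,0,0],"claw": -1}
    - {"slide": [35,-7,0],"angular": [0,0,0],"claw": -1}

```text
time: 10.1
ee_pos: [0.5333, 0.1983, 0.2695]
tcp_rot: [180.0, -0.0, 98.8]
wrist_force: [1.2, 0.9, -1.6]
opening: 0.0297
grasp_force: 40.1
```

Emit:
play_rows:
  increments:
    - {"slide": [35,-7,0],"angular": [0,0,0],"claw": -1}
    - {"slide": [35,-7,0],"angular": [0,0,0],"claw": -1}
    - {"slide": [30,-7,0],"angular": [0,0,0],"claw": -1}
    - {"slide": [15,-4,0],"angular": [0,0,0],"claw": -1}
    - {"slide": [5,-1,0],"angular": [0,0,0],"claw": -1}
    - {"slide": [0,0,0],"angular": [0,0,0],"claw": -1}
    - {"slide": [0,0,25],"angular": [0,0,0],"claw": -1}
    - {"slide": [0,0,35],"angular": [0,0,0],"claw": -1}

```text
time: 10.9
ee_pos: [0.4919, 0.3104, 0.2106]
tcp_rot: [179.8, -0.1, 98.7]
wrist_force: [1.0, -0.4, -2.2]
opening: 0.0301
grasp_force: 40.1
```

Emit:
play_rows:
  increments:
    - {"slide": [0,0,35],"angular": [0,0,0],"claw": -1}
    - {"slide": [0,0,25],"angular": [0,0,0],"claw": -1}
    - {"slide": [0,0,15],"angular": [0,0,0],"claw": -1}
    - {"slide": [0,0,8],"angular": [0,0,0],"claw": -1}
    - {"slide": [0,0,4],"angular": [0,0,0],"claw": -1}
    - {"slide": [0,0,2],"angular": [0,0,0],"claw": -1}
    - {"slide": [0,0,0],"angular": [0,0,0],"claw": -1}

```text
time: 11.6
ee_pos: [0.491, 0.3113, 0.1212]
tcp_rot: [179.9, -0.0, 98.8]
wrist_force: [0.7, 0.4, -2.5]
opening: 0.0299
grasp_force: 40.1
```

Emit:
play_rows:
  increments:
    - {"slide": [0,0,1.5],"angular": [0,0,0],"claw": -1}
    - {"slide": [0,0,1.5],"angular": [0,0,0],"claw": -1}
    - {"slide": [0,0,0],"angular": [0,0,0],"claw": -1}
    - {"slide": [0,0,0],"angular": [0,0,0],"claw": -1}

```text
time: 12.0
ee_pos: [0.491, 0.3115, 0.119]
tcp_rot: [179.9, -0.1, 98.8]
wrist_force: [-1.3, -0.8, 6.2]
opening: 0.0298
grasp_force: 40.9
```

Emit:
play_rows:
  increments:
    - {"slide": [0,0,0],"angular": [0,0,0],"claw": -0.1}
    - {"slide": [0,0,0],"angular": [0,0,0],"claw": 0.2}
    - {"slide": [0,0,0],"angular": [0,0,0],"claw": 0.6}
    - {"slide": [0,0,0],"angular": [0,0,0],"claw": 1}
    - {"slide": [0,0,0],"angular": [0,0,0],"claw": 1}
    - {"slide": [0,0,0],"angular": [0,0,0],"claw": 1}
    - {"slide": [0,0,0],"angular": [0,0,0],"claw": 1}

```text
time: 12.7
ee_pos: [0.4905, 0.3111, 0.1172]
tcp_rot: [-180.0, 0.0, 98.8]
wrist_force: [0.4, 0.2, 0.8]
opening: 0.0853
grasp_force: 0.0
```

Emit:
play_rows:
  increments:
    - {"slide": [0,0,-15],"angular": [0,0,0],"claw": 1}
    - {"slide": [0,0,-30],"angular": [0,0,0],"claw": 1}
    - {"slide": [0,0,-40],"angular": [0,0,0],"claw": 1}
    - {"slide": [0,0,-30],"angular": [0,0,0],"claw": 1}
    - {"slide": [-20,-4,-15],"angular": [0,0,0],"claw": 1}
    - {"slide": [-35,-8,0],"angular": [0,0,0],"claw": 1}
    - {"slide": [-35,-8,0],"angular": [0,0,0],"claw": 1}
    - {"slide": [0,0,0],"angular": [0,0,0],"claw": 1}

```text
time: 13.5
ee_pos: [0.4841, 0.2154, 0.2484]
tcp_rot: [180.0, 0.0, 98.6]
wrist_force: [0.1, 0.2, 0.8]
opening: 0.0853
grasp_force: 0.0
```

Run:
```python
from h import *
np.set_printoptions(precision=4,suppress=True)
i=bot.camera_info("wrist");im=bot.camera("wrist");cv2.imwrite("pics/w3.png",im[:,:,::-1])
a=bot.camera("scene");cv2.imwrite("pics/s3.png",a[:,:,::-1])
o=bot.get_obs();print(o['time'],o['ee_pos'],o['tcp_rot'],o['q'])
g=cv2.cvtColor(im,cv2.COLOR_RGB2GRAY)
def el(m):
    k=np.zeros_like(m);k[10:180,200:380]=m[10:180,200:380]
    c=max(cv2.findContours(k,0,2)[0],key=cv2.contourArea);return cv2.minEnclosingCircle(c)
cup=el((g<60).astype(np.uint8)*255);top=el((g>190).astype(np.uint8)*255);print(cup,top)
print("reader",onz("wrist",*top[0],.151,i),"cup",onz("wrist",*cup[0],.02,i))
cv2.imwrite("pics/ws.png",np.hstack([cv2.resize(im,(400,300)),cv2.resize(a,(400,300))])[:,:,::-1])
```

```text
13.6 [0.4845 0.218  0.2478] [179.9637  -0.0151  98.6598] [ 24.2223   2.2997   6.9868  94.6481   0.0048 105.5626]
((301.0, 75.5), 44.477622985839844) ((315.2157287597656, 69.63705444335938), 23.93816566467285)
reader [0.4909 0.3121 0.151 ] cup [0.4903 0.3153 0.02  ]
```

View pics/ws.png

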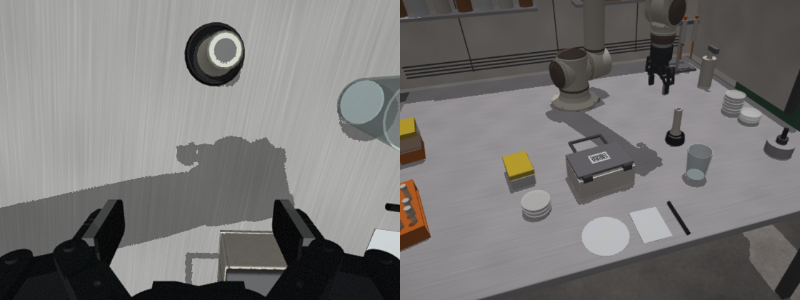

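The reader is back upright in its cup, measured at (0.491,0.312), the same as before. I'll go over the handle bar.

Emit:
play_rows:
  increments:
    - {"slide": [-30,-4,0],"angular": [0,0,0],"claw": 1}
    - {"slide": [-42,-5,0],"angular": [0,0,0],"claw": 1}
    - {"slide": [-42,-5,0],"angular": [0,0,0],"claw": 1}
    - {"slide": [-42,-5,0],"angular": [0,0,0],"claw": 1}
    - {"slide": [-42,-5,0],"angular": [0,0,0],"claw": 1}
    - {"slide": [-42,-5,0],"angular": [0,0,0],"claw": 1}
    - {"slide": [-42,-3,0],"angular": [0,0,0],"claw": 1}
    - {"slide": [0,0,0],"angular": [0,0,0],"claw": 1}

```text
time: 14.4
ee_pos: [0.496, -0.0678, 0.2469]
tcp_rot: [-180.0, 0.0, 98.6]
wrist_force: [-0.6, 0.4, -0.5]
opening: 0.0854
grasp_force: 0.0
```

Emit:
play_rows:
  increments:
    - {"slide": [0,0,0],"angular": [0,0,0],"claw": 1}

```text
time: 14.5
ee_pos: [0.496, -0.0648, 0.247]
tcp_rot: [-180.0, -0.0, 98.7]
wrist_force: [0.1, 0.8, 0.9]
opening: 0.0852
grasp_force: 0.0
```

Run:
```python
from h import *
np.set_printoptions(precision=4,suppress=True)
i=bot.camera_info("wrist");im=bot.camera("wrist");cv2.imwrite("pics/w4.png",im[:,:,::-1]);np.save("w4.npy",i,allow_pickle=True)
o=bot.get_obs();print(o['time'],o['ee_pos'],o['tcp_rot'],o['q'])
```

```text
14.55 [ 0.496  -0.064   0.2471] [-179.9742   -0.0295   98.7594] [-7.3623 -1.9026  2.6893 94.6249  0.0211 73.8783]
```

View pics/w4.png

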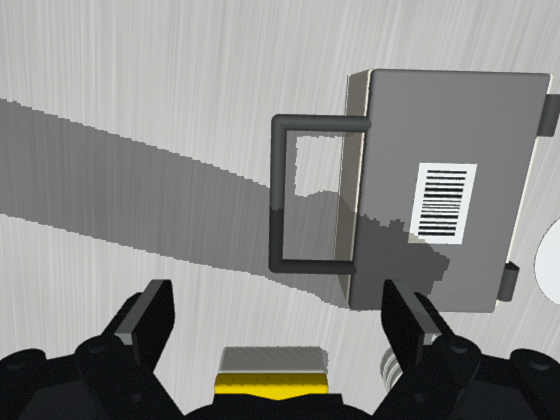

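The bar is seen vertically at column 278, with rod corners at (279,123) and (277,267). The label is centred at about (444,204).

Run:
```python
from h import *
np.set_printoptions(precision=4,suppress=True)
i=np.load("w4.npy",allow_pickle=True).item()
a=onz("wrist",279,123,.091,i);b=onz("wrist",277,267,.091,i);l=onz("wrist",444,204,.098,i)
m=(a+b)/2;d=a-b;print(a,b,"len",np.linalg.norm(d),"mid",m,"label",l,"bar-label",np.linalg.norm((l-m)[:2]))
yaw=np.degrees(np.arctan2(-d[0],d[1]));x=np.array([d[1],-d[0],0])/np.linalg.norm(d)
x2=(l-m)[:2]/np.linalg.norm((l-m)[:2]);print("yaw",yaw,np.degrees(np.arctan2(x2[1],x2[0])));h=m+.2*x;print("hinge",h,np.linalg.norm(h[:2]))
o=bot.get_obs()
from scipy.spatial.transform import Rotation as Rn
print(1e3*Rn.from_euler('xyz',o['tcp_rot'],degrees=True).as_matrix().T@(m-o['ee_pos']))
```

```text
[ 0.4873 -0.0045  0.091 ] [ 0.504 -0.124  0.091] len 0.12067721362801553 mid [ 0.4956 -0.0643  0.091 ] label [ 0.6259 -0.0459  0.098 ] bar-label 0.1315217103951035
yaw 7.958984547544879 8.017717952920197
hinge [ 0.6937 -0.0366  0.091 ] 0.6946708340577574
[ -0.3292  -0.2894 156.0871]
```

Bar length, bar–label distance and yaw all check: yaw is 8.0° and the hinge is at r = 0.695. I descend onto the bar.

Emit:
play_rows:
  increments:
    - {"slide": [0,0,25],"angular": [0,0,0.75],"claw": 1}
    - {"slide": [0,0,35],"angular": [0,0,0],"claw": 1}
    - {"slide": [0,0,35],"angular": [0,0,0],"claw": 1}
    - {"slide": [0,0,30],"angular": [0,0,0],"claw": 1}
    - {"slide": [0,0,20],"angular": [0,0,0],"claw": 1}
    - {"slide": [0,0,10],"angular": [0,0,0],"claw": 1}
    - {"slide": [0,0,0],"angular": [0,0,0],"claw": 1}

```text
time: 15.25
ee_pos: [0.4953, -0.0633, 0.0913]
tcp_rot: [-179.9, -0.0, 98.1]
wrist_force: [0.2, 0.5, 0.3]
opening: 0.0854
grasp_force: 0.0
```

Emit:
play_rows:
  increments:
    - {"slide": [0,0,0],"angular": [0,0,0],"claw": 0.2}
    - {"slide": [0,0,0],"angular": [0,0,0],"claw": -0.2}
    - {"slide": [0,0,0],"angular": [0,0,0],"claw": -0.6}
    - {"slide": [0,0,0],"angular": [0,0,0],"claw": -1}
    - {"slide": [0,0,0],"angular": [0,0,0],"claw": -1}
    - {"slide": [0,0,0],"angular": [0,0,0],"claw": -1}
    - {"slide": [0,0,0],"angular": [0,0,0],"claw": -1}
  squeeze: 40

```text
time: 15.95
ee_pos: [0.4952, -0.0646, 0.0927]
tcp_rot: [-179.9, 0.0, 98.0]
wrist_force: [-4.8, -0.7, 5.9]
opening: 0.0106
grasp_force: 39.0
```

Emit:
play_rows:
  increments:
    - {"slide": [0,0.2,-8.7],"angular": [0,0,0],"claw": -1}
    - {"slide": [0,0.6,-8.7],"angular": [0,0,0],"claw": -1}
    - {"slide": [0,2.3,-17.3],"angular": [0,0,0],"claw": -1}
    - {"slide": [0,3.8,-17],"angular": [0,0,0],"claw": -1}
    - {"slide": [0,5.2,-16.6],"angular": [0,0,0],"claw": -1}
    - {"slide": [0,6.7,-16.1],"angular": [0,0,0],"claw": -1}
    - {"slide": [0,8,-15.5],"angular": [0,0,0],"claw": -1}
    - {"slide": [0,0,0],"angular": [0,0,0],"claw": -1}

```text
time: 16.75
ee_pos: [0.5217, -0.0612, 0.1953]
tcp_rot: [-180.0, 0.1, 98.0]
wrist_force: [-15.3, -3.8, 7.3]
opening: 0.0102
grasp_force: 39.9
```

Emit:
play_rows:
  increments:
    - {"slide": [0,8,-15.2],"angular": [0,0,0],"claw": -1}
    - {"slide": [0,10,-14.2],"angular": [0,0,0],"claw": -1}
    - {"slide": [0,11.8,-12.9],"angular": [0,0,0],"claw": -1}
    - {"slide": [0,12.9,-11.8],"angular": [0,0,0],"claw": -1}
    - {"slide": [0,13.8,-10.6],"angular": [0,0,0],"claw": -1}
    - {"slide": [0,14.7,-9.4],"angular": [0,0,0],"claw": -1}
    - {"slide": [0,0,0],"angular": [0,0,0],"claw": -1}

```text
time: 17.45
ee_pos: [0.5936, -0.0519, 0.2698]
tcp_rot: [179.8, 0.2, 98.0]
wrist_force: [-7.5, -7.1, 13.2]
opening: 0.0103
grasp_force: 41.0
```

Emit:
play_rows:
  increments:
    - {"slide": [0,15,-8.5],"angular": [0,0,0],"claw": -1}
    - {"slide": [0,15.8,-7.2],"angular": [0,0,0],"claw": -1}
    - {"slide": [0,16.6,-5.3],"angular": [0,0,0],"claw": -1}
    - {"slide": [0,12,-2.7],"angular": [0,0,0],"claw": -1}
    - {"slide": [0,8,-1.5],"angular": [0,0,0],"claw": -1}
    - {"slide": [0,6,-1],"angular": [0,0,0],"claw": -1}
    - {"slide": [0,0,0],"angular": [0,0,0],"claw": -1}
    - {"slide": [0,0,0],"angular": [0,0,0],"claw": -1}

```text
time: 18.25
ee_pos: [0.6659, -0.0422, 0.2945]
tcp_rot: [179.9, 0.2, 97.9]
wrist_force: [-1.3, -8.6, 5.0]
opening: 0.0103
grasp_force: 41.9
```

Run:
```python
from h import *
np.set_printoptions(precision=4,suppress=True)
a=bot.camera("scene");w=bot.camera("wrist")
o=bot.get_obs();print(o['time'],o['ee_pos'],o['tcp_rot'],o['wrist_force'],o['q'])
h=np.array([.6937,-.0366]);ux=np.array([np.cos(np.radians(8)),np.sin(np.radians(8))])
d=(h-o['ee_pos'][:2])@ux;print("bar short of hinge",d,"angle",np.degrees(np.arctan2(o['ee_pos'][2]-.091,d)))
cv2.imwrite("pics/l1.png",np.hstack([cv2.resize(a[60:330,180:480],(420,378)),cv2.resize(w,(380,378))])[:,:,::-1])
```

```text
18.35 [ 0.6658 -0.0422  0.2944] [179.8721   0.1847  97.9257] [-0.1694 -8.4089  5.6678] [ -3.5668  24.0971  38.1764 103.9172  -0.1555  78.5071]
bar short of hinge 0.028433563977638167 angle 82.04266284597104
```

View pics/l1.png

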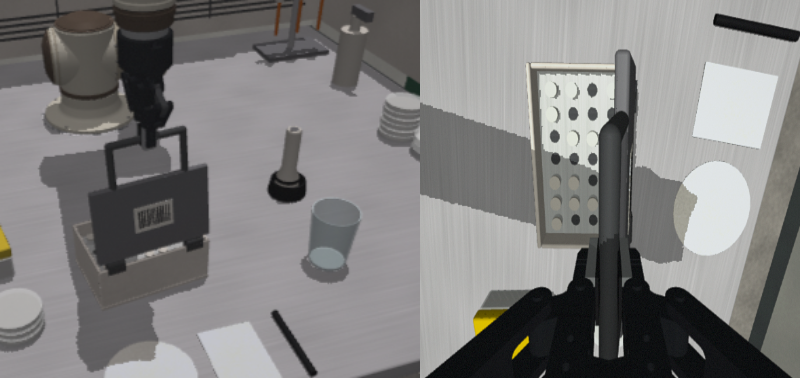

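The lid stands at about 82° with the bar between the fingers, and the reader is still upright in its cup. Another 28 mm to upright, slowly.

Emit:
play_rows:
  increments:
    - {"slide": [0,4,-0.4],"angular": [0,0,0],"claw": -1}
    - {"slide": [0,6,-0.4],"angular": [0,0,0],"claw": -1}
    - {"slide": [0,6,-0.3],"angular": [0,0,0],"claw": -1}
    - {"slide": [0,6,0],"angular": [0,0,0],"claw": -1}
    - {"slide": [0,4,0],"angular": [0,0,0],"claw": -1}
    - {"slide": [0,2,0],"angular": [0,0,0],"claw": -1}
    - {"slide": [0,0,0],"angular": [0,0,0],"claw": -1}
    - {"slide": [0,0,0],"angular": [0,0,0],"claw": -1}

```text
time: 19.15
ee_pos: [0.6937, -0.0384, 0.2961]
tcp_rot: [179.8, 0.2, 97.9]
wrist_force: [-0.4, -9.3, 7.5]
opening: 0.0102
grasp_force: 42.4
```

Emit:
play_rows:
  increments:
    - {"slide": [0,0,0],"angular": [0,0,0],"claw": -1}
    - {"slide": [0,0,0],"angular": [0,0,0],"claw": -1}
    - {"slide": [0,0,0],"angular": [0,0,0],"claw": -1}
    - {"slide": [0,0,0],"angular": [0,0,0],"claw": -1}
    - {"slide": [0,0,0],"angular": [0,0,0],"claw": -1}

```text
time: 19.65
ee_pos: [0.6936, -0.0384, 0.2961]
tcp_rot: [179.8, 0.2, 97.9]
wrist_force: [0.2, -8.2, 8.2]
opening: 0.0103
grasp_force: 42.4
```

Run:
```python
from h import *
np.set_printoptions(precision=4,suppress=True)
a=bot.camera("scene");w=bot.camera("wrist")
o=bot.get_obs();print(o['time'],o['ee_pos'],o['tcp_rot'],o['wrist_force'],o['grasp_force'])
ux=np.array([np.cos(np.radians(8)),np.sin(np.radians(8))])
for h in ([.6937,-.0366],[.6945,-.0385]):
    d=(np.array(h)-o['ee_pos'][:2])@ux;print("short",d,"angle",np.degrees(np.arctan2(o['ee_pos'][2]-.091,d)))
cv2.imwrite("pics/l2.png",np.hstack([cv2.resize(a[60:330,180:480],(420,378)),cv2.resize(w,(380,378))])[:,:,::-1])
```

```text
19.75 [ 0.6936 -0.0384  0.296 ] [179.8087   0.1974  97.9214] [ 0.2132 -8.63    7.2032] 42.417206168174744
short 0.0003974357375838559 angle 89.88894011222926
short 0.0009252213007530107 angle 89.74145655419639
```

View pics/l2.png

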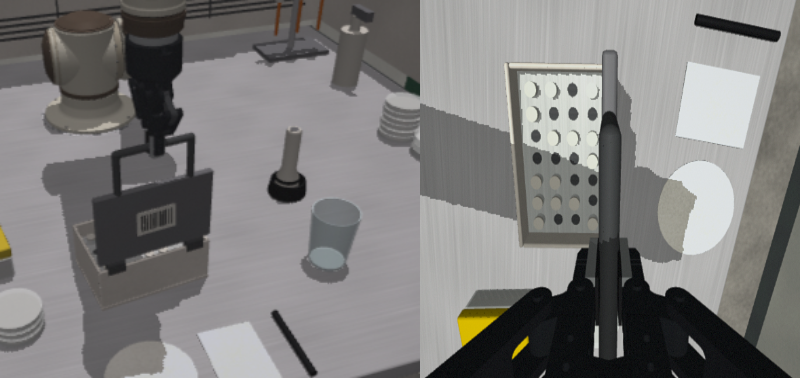

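The lid is upright, edge-on in the wrist view, with the bar held between the pads. The reader is in its cup, and the bystanders in view (beaker, tip box, dishes) have not moved. I'll hand in.

```bash
python3 -c "
from workcell import bot
print(bot.job_done())"
```

```text
the job is handed in; nothing more can be done
None
```

I handed the job in at about 20 s of the 64 s limit: the reader was held over the label for about 2.5 s and is back upright in its cup, and the lid is held by its bar at about 89.8° (1.57 rad). The judge returned no verdict.

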